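Clip down the tray stack and peel off the top tray for inspection

ROBOT

A 7-joint arm with a two-finger parallel gripper is mounted at the origin on the work surface. World frame = base frame: x ahead of the robot, y to its left, z up, the work surface at z = 0. Lengths are in mm, angles in rad, forces in N, time in s.
With the tool pointing down it reaches from about 425 to 975 mm from the base axis. Payload 16.7 kg.
Tool frame: the origin (TCP) lies on the centre line of the jaws, within the pads' length; the fingertips stand 25 mm ahead of it and the grasp point (between the pads) lies 6 mm ahead of it (arm.tip_extent is the distance from the TCP to the fingertips, in mm); z points along the fingers, y is the line along which they close (so a half turn about z gives the same grasp; the last joint's range is limited). The gripper opens to 85 mm and grips with 20 to 120 N. Pads are 22 mm wide; open, the fingers measure 114 mm over their backs; the gripper's body (76 mm by 85 mm) begins 54 mm behind the grasp point. The pads swing forward as they close: fully open they stand 13 mm farther back than shut.
Start: joints at [1.016, 0.426, 0.074, 1.606, -0.034, 1.111, -0.067], TCP at [265.804, -620.423, 231.102] pointing down, gripper open.
Joint ranges: [-2.85, 2.85], [-0.5, 2.14], [-1.23, 1.37], [0.21, 2.46], [-1.02, 4.16], [0.16, 2.05], [-2.73, 2.73]. Speed limits (rad/s): [1.89, 1.89, 2.39, 2.39, 3.01, 3.01, 3.01].

INTERFACE

Orientations are given as a unit quaternion [w, x, y, z].
In Python, from workcell import readout, vision, ticket, arm gives the robot as it stands.
- The arm moves only by the shell command python3 -m inch 'ROWS'. ROWS is JSON, a list of rows, each a list of 7 numbers: the shift along the world's x, y, z each as a share of 80 cm, from -1 to 1, then the turn, a rotation vector about the world's x, y, z each as a share of 30 degrees, from -1 to 1, then the gripper's target within -1 to 1 (fully open at 1, half-way at 0, shut at -1). A call has 1 to 8 rows; each row is the pose to reach, as a shift and turn from the pose commanded when the call began; what a row does not reach only later rows make up. A row lasts 1/10 s, in which the tool goes at most 50 mm and 8.59 degrees, less where a joint would pass 70% of its speed; a pose out of reach is approached as far as the arm can. A call with a number of a shift or a turn outside -1 to 1 is refused whole. A call with a gripper value outside its range is refused whole. The fingers move at their own pace and stop on an object; the grip force is fixed at half the most. Time passes only in rows, so rows that repeat a pose let the fingers close. It gives the time, the measured TCP pose, the force, the opening and the grip force at its end, in the units of the state.
- readout.sense(): the state, without advancing time (a new reading comes with each control period).
- vision.grab_frame(name): name is "side" or "top"; returns the picture (400x640x3 uint8, red, green, blue); there is no depth.
- vision.camera_info(name): a dict with "mtx" (3x3 intrinsics, pixels), "R" (3x3) and "t" (3): a world point X has camera coordinates R X + t. Camera axes: x right, y down, z forward; pixel columns grow to the right and rows downward; lengths in mm; the calibration is good to about 2 mm. A picture is of the moment at which its call begins. camera_info takes no time and is no camera call.
- ticket.sign_off(): hands the job in; it is judged then, once.
The state is a dict: "t": time; "qpos": joint angles; "qd": joint speeds; "effort": joint torques, N m; "tcp_pos": TCP position; "tool_rot": TCP orientation; "wrist_force": force on the tool from outside, world axes, zero at the start; "ft_torque": the same for the moment, N m; "finger_gap": opening from 0.0 (shut) to 1.0 (fully open); "gripper_force": force on a finger pad.
Only numpy, scipy, OpenCV 4.12 (cv2) and the standard library are available. Lean on these libraries where they do the work, as an engineer would, in place of code of your own. Each camera call takes 0.05 s, during which the arm holds its last target. There are 200 camera calls.

TASK

Squeeze the orange sprung clip open and let it close over the stack's white ear and the steel lug beside it, so that the rest of the stack is held down, and take the gripper off it. Then peel the sticky blue top tray off the stack by lifting its pink corner first, while the opposite corner is still down in the stack, and finish still holding the tray in the air, fairly level, over the middle of the light panel with at least 10 cm of space beneath it. Leave the clip on, the rest of the stack on its stand, and the bottles, jar, beaker, plug and wrench where they are.

Things in the scene. Friction and masses are not known exactly. Their poses are not given: they have to be found in the camera images.
- stand: Fixed aluminium plate on the bench, 200 mm (x) by 222 mm (y), 6 mm thick. Origin: on the bench, under the middle of the tray stack; z up. Low steel guides on its +x and -x sides, a ledge on its +y side that reaches over the stack's flange, an upright steel lug on its -y side (see lug_top), its outer side free down to the plate.
- lug_top (a point): Middle of the top edge of the pair for the clip: the stand's steel lug (outer) and the stack's white upright ear close beside it. Each 50 mm along the stand's x, 4 mm thick, top 42 mm above the bench; together 8.5 mm thick, normal to the stand's y. At (30, -95.5, 42) mm in the stand's frame. Between ear and stack is a gap 27 mm wide with its floor 11 mm above the bench.
- stack: Remaining white nested trays in one piece, 164 x 126 mm, rim 30 mm above its underside, about 0.45 kg, loose on the stand's plate. Origin: centre of its underside, axes as the stand's. Four sprung rubber grips in its -x and +x walls, near the ends, press the top tray with 3.3 N each: it sticks, and pulled straight up would lift the unclipped stack. A grip lets go where the tray has risen 10 mm.
- top_tray: Blue open tray, outside 150 mm (x) by 110 mm (y) by 30 mm high, upright walls 3.4 mm thick, floor 3 mm, about 70 g. Origin: centre of its underside; axes at first as the stand's, underside 24 mm and rim 54 mm above the bench. The top 18 mm of its walls stand free above the stack's rim and can be pinched from above, one finger inside, one outside.
- pink_corner (a point): The top tray's pink-marked corner, top of the rim, at (-73.3, -53.3, 30) mm in the tray's frame (the pink covers about 36 mm of both walls).
- opposite_corner (a point): The top tray's diagonally opposite corner, top of the rim, at (73.3, 53.3, 30) mm in the tray's frame.
- clip: Orange sprung clip like a big clothes peg, 36 mm wide along its x, 82 mm high, 60 g, standing upright on its jaws at first. Origin: between the jaws' lower edges when shut. This body is the half on its own +y side and tilts by half the opening angle. Handles spread up to round bars, 8 mm thick, 34 mm long along x, 78 mm up, 64 mm over the outside: squeeze these together along y to open the jaws.
- clip_pivot (a point): Middle of the clip's pivot pin (along its x), 34 mm above the jaws' lower edges. Black jaw pads reach from 0 to 11 mm up; shut jaws are 22 mm thick in all. Plate may enter up to 22 mm above the jaws' lower edges. A good seat has the pivot about 54 mm above the bench, over the pair.
- clip_jaw (a joint): Angle between the clip's halves: 0 shut (2 mm between the jaws); 0.62 rad fully open (jaws about 20 mm apart, handle bars about 37 mm over the outside), which takes about 11 N on the bars. A spring closes it; about 0.22 when closed on ear and lug.
- light_panel: Fixed grey slab with a white glowing face, 170 mm (x) by 210 mm (y), 16 mm high; origin: centre of its underside on the bench.
- bottle_a: Amber bottle with pink cap, 62 mm across, 135 mm high; origin: centre of its underside. Bystander.
- bottle_b: A second such amber bottle. Bystander. The clip and this bottle may stand in each other's place.
- jar: White jar with blue lid, 76 mm across, 85 mm high; origin: centre of its underside. Bystander.
- beaker: Steel beaker, 84 mm across, 100 mm high; origin: centre of its underside. Bystander.
- plug: Grey plug with ribbed head, 38 mm across, 30 mm high; origin: centre of its underside. Bystander.
- wrench: Steel wrench, 170 mm long, lying flat; origin: its middle. Bystander.
Mind the look-alikes: they are no part of the job. What is shaped like the stack but brown, red or yellow is not meant.

How it is judged:
By the outcome, as a careful person would: the job done as asked, in the order asked, and still so for the second after the job is handed in, while the arm keeps its last pose, push and grip.
It also fails if it takes over 56 s, if anything falls off the work surface, if the arm or the gripper's body presses on something with over 40 N, if the wrist force passes 120 N, or if a joint passes its speed limit or range.

## Working session

There is one attempt and no reset: what is moved stays moved. The work goes in short steps, Python scripts to look and compute and a shell command to move; the robot and the scene stay as the last step left them, time stands still between calls to the robot, and variables do not carry over. Pictures are saved under pics/ and viewed, at most 10 in all, crops included, and the job is handed in when it is done.

```bash
mkdir -p pics; ls; python3 - <<'E'
from workcell import readout, vision, arm
import cv2, numpy as np
for n in ["side","top"]:
    im=vision.grab_frame(n); cv2.imwrite(f"pics/{n}0.png",im[:,:,::-1])
    c=vision.camera_info(n); print(n,np.round(c["mtx"],1).tolist(),np.round(c["R"],3).tolist(),np.round(c["t"],1).tolist(), "cam",np.round(-np.array(c["R"]).T@np.array(c["t"]),0))
s=readout.sense(); print(s)
E
```

```text
pics
side [[494.1, 0.0, 314.6], [0.0, 494.1, 198.6], [0.0, 0.0, 1.0]] [[0.804, -0.594, 0.021], [-0.302, -0.438, -0.847], [0.512, 0.675, -0.532]] [-416.9, 195.8, 1557.9] cam [ -403. -1213.  1003.]
top [[390.6, 0.0, 314.8], [0.0, 390.6, 204.6], [0.0, 0.0, 1.0]] [[-0.02, -1.0, 0.017], [-0.991, 0.017, -0.135], [0.135, -0.019, -0.991]] [-32.2, 513.4, 1403.5] cam [ 319.  -14. 1460.]
{'t': 0.1, 'qpos': array([ 1.01646709,  0.42668652,  0.07384292,  1.60655632, -0.03412604,
        1.1108225 , -0.06708483]), 'qd': array([-0.0007517 , -0.00051097, -0.00287721, -0.00216417,  0.00085786,
       -0.0006251 , -0.00095561]), 'effort': array([ 9.94847040e-03, -9.51533961e+01,  3.77254531e+00, -4.64401138e+01,
        1.97739276e-02,  6.44969725e-03, -1.28433035e-04]), 'tcp_pos': array([ 265.69248142, -620.09000776,  230.46306109]), 'tool_rot': array([-5.87899515e-04,  9.79585766e-01,  2.01025768e-01, -1.50882463e-04]), 'wrist_force': array([-0.03162259, -1.18724666,  0.31280816]), 'ft_torque': array([-0.0118499 , -0.01378379,  0.01703559]), 'gripper_force': 0.0, 'finger_gap': 1.005268285503}
```

View pics/top0.png

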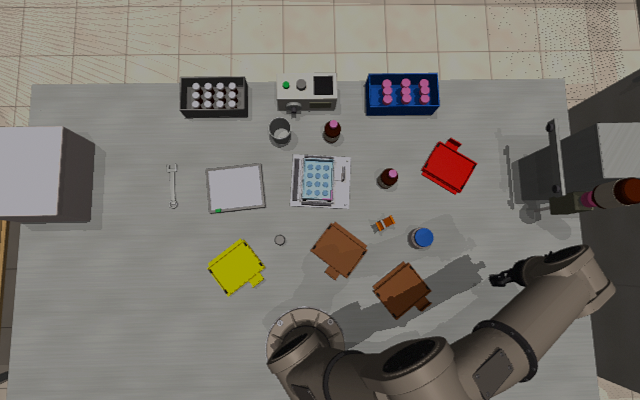

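View pics/side0.png

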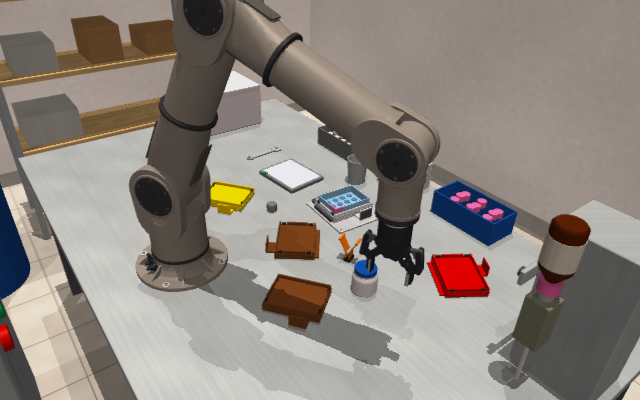

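Top view: the stand with the white/blue stack is at about (320,181), the orange clip at (382,224), the light panel at (236,188). The brown (339,250), (402,291), red (449,166) and yellow (237,267) look-alikes are not meant. I'll enlarge the stand and clip to confirm.

```bash
python3 - <<'E'
import cv2, numpy as np
t=cv2.imread("pics/top0.png"); s=cv2.imread("pics/side0.png")
a=cv2.resize(t[145:245,280:410],None,fx=6,fy=6,interpolation=cv2.INTER_CUBIC)
cv2.imwrite("pics/crop1.png",a)
b=cv2.resize(s[170:290,290:410],None,fx=5,fy=5,interpolation=cv2.INTER_CUBIC)
cv2.imwrite("pics/crop2.png",b)
E
```

```text
(no output)
```

View pics/crop1.png

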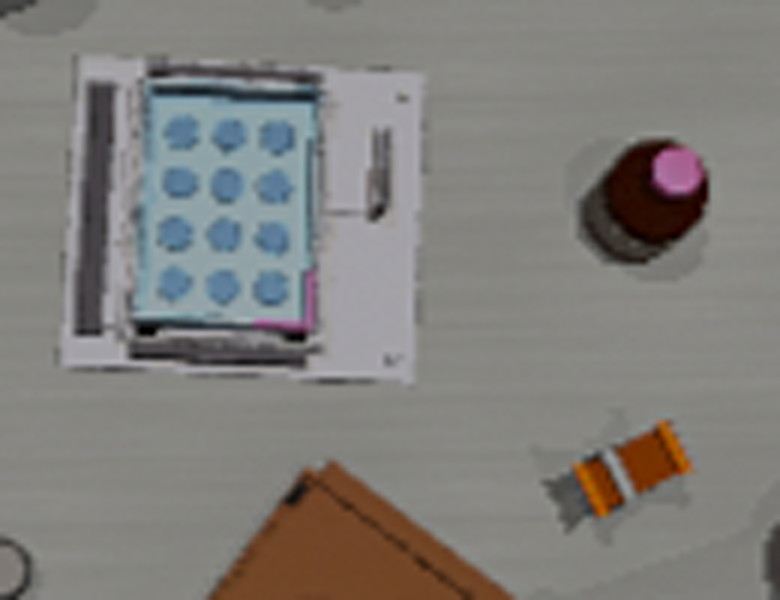

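View pics/crop2.png

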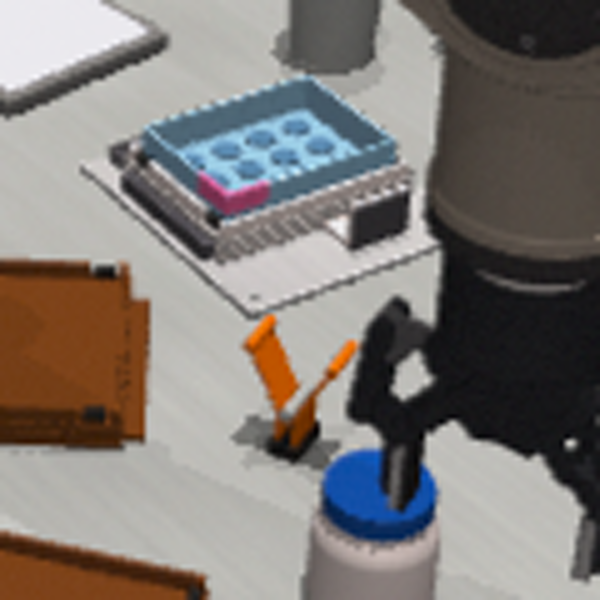

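Crops confirm: the only white stack with blue tray has its pink corner lower right at top px (332,199), with the dark lug right at (343,174); the clip stands with bars at (378,227) and (393,220). Stand −y therefore is roughly world −y. Now I measure.

```bash
cat > h.py <<'E'
import cv2, numpy as np
from workcell import vision, readout
from scipy.spatial.transform import Rotation as Rn
def cam(n):
    c=vision.camera_info(n); return np.array(c["mtx"]),np.array(c["R"]),np.array(c["t"])
def ray(n,uv):
    K,R,t=cam(n); d=R.T@np.linalg.solve(K,[uv[0],uv[1],1.]); return -R.T@t,d
def onz(n,uv,z):
    o,d=ray(n,uv); return o+d*(z-o[2])/d[2]
def tri(a,b):
    (o1,d1),(o2,d2)=ray("top",a),ray("side",b)
    s=np.linalg.lstsq(np.c_[d1,-d2],o2-o1,rcond=None)[0]
    p,q=o1+s[0]*d1,o2+s[1]*d2; return (p+q)/2,np.linalg.norm(p-q)
def proj(n,X):
    K,R,t=cam(n); p=K@(R@np.array(X,float)+t); return p[:2]/p[2]
def blobs(im,lo,hi,roi,amin=8):
    h=cv2.cvtColor(im,cv2.COLOR_BGR2HSV); m=cv2.inRange(h,lo,hi)
    k=np.zeros_like(m); x0,y0,x1,y1=roi; k[y0:y1,x0:x1]=m[y0:y1,x0:x1]
    cs,_=cv2.findContours(k,cv2.RETR_EXTERNAL,cv2.CHAIN_APPROX_NONE)
    return [c for c in cs if cv2.contourArea(c)>=amin],k
def state():
    s=readout.sense(); r=Rn.from_quat(np.roll(s["tool_rot"],-1))
    return s,np.array(s["tcp_pos"]),r
E
python3 - <<'E'
from h import *
t=cv2.imread("pics/top0.png"); s=cv2.imread("pics/side0.png")
P=np.array([[78,55],[425,72],[413,383],[62,367]])/6+[280,145]-[.4,.4]
W=np.array([onz("top",p,6) for p in P]);print("stand",W.round(1).tolist(),W.mean(0).round(1),[np.linalg.norm(W[i]-W[i-1]).round(1) for i in range(4)])
e=W[0]+W[1]-W[2]-W[3];f=W[0]+W[3]-W[1]-W[2];print("yaw x",np.degrees(np.arctan2(e[1],e[0])),"y",np.degrees(np.arctan2(-f[0],f[1])))
# blue tray + pink outline at rim
hsv=cv2.cvtColor(t,cv2.COLOR_BGR2HSV)
print("hsv blue",hsv[180,318],hsv[161,317],"pink",hsv[199,325],hsv[195,331.__int__()],"bar",hsv[228,379],hsv[220,393],"body",hsv[222,389])
for n,im,roi in(("top",t,(360,205,405,240)),("side",s,(330,225,370,265))):
    cs,k=blobs(im,(8,200,190),(20,255,255),roi,3)
    for c in cs: print(n,"bar",cv2.contourArea(c),[np.round(v,1) for v in cv2.minAreaRect(c)], [p[0].tolist() for p in (c[c[:,0,1].argmin()],c[c[:,0,1].argmax()])])
# panel
cs,k=blobs(t,(0,0,185),(180,40,255),(195,155,275,220),200)
for c in cs:
    r=cv2.minAreaRect(c);b=cv2.boxPoints(r);w=np.array([onz("top",p,16) for p in b]);print("panel",r,w.mean(0).round(1),np.linalg.norm(w[0]-w[1]),np.linalg.norm(w[1]-w[2]))
E
```

```text
File "<stdin>", line 8
    print("hsv blue",hsv[180,318],hsv[161,317],"pink",hsv[199,325],hsv[195,331.__int__()],"bar",hsv[228,379],hsv[220,393],"body",hsv[222,389])
                                                                              ^
SyntaxError: invalid decimal literal
```

```bash
python3 - <<'E'
from h import *
t=cv2.imread("pics/top0.png"); s=cv2.imread("pics/side0.png")
P=np.array([[78,55],[425,72],[413,383],[62,367]])/6+[280,145]-[.4,.4]
W=np.array([onz("top",p,6) for p in P]);print("stand",W.round(1).tolist(),W.mean(0).round(1),[np.linalg.norm(W[i]-W[i-1]).round(1) for i in range(4)])
e=W[0]+W[1]-W[2]-W[3];f=W[0]+W[3]-W[1]-W[2];print("yaw x",np.degrees(np.arctan2(e[1],e[0])),"y",np.degrees(np.arctan2(-f[0],f[1])))
hsv=cv2.cvtColor(t,cv2.COLOR_BGR2HSV)
print("hsv blue",hsv[180,318],hsv[161,317],"pink",hsv[199,325],hsv[195,331],"bar",hsv[228,379],hsv[220,393],"body",hsv[222,389])
for n,im,roi in(("top",t,(360,205,405,240)),("side",s,(330,225,370,265))):
    cs,k=blobs(im,(8,180,170),(22,255,255),roi,2)
    for c in cs: print(n,"bar",cv2.contourArea(c),[np.round(v,1) for v in cv2.minAreaRect(c)], [p[0].tolist() for p in (c[c[:,0,1].argmin()],c[c[:,0,1].argmax()])])
cs,k=blobs(t,(0,0,185),(180,40,255),(195,155,275,220),200)
for c in cs:
    r=cv2.minAreaRect(c);b=cv2.boxPoints(r);w=np.array([onz("top",p,16) for p in b]);print("panel",r,w.mean(0).round(1),np.linalg.norm(w[0]-w[1]),np.linalg.norm(w[1]-w[2]))
# bars from the crop, ends at z=80
C=np.array([[578,468],[603,513],[662,425],[687,470]])/6+[280,145]-[.4,.4]
B=np.array([onz("top",p,80) for p in C]);print("barpts",B.round(1).tolist(), np.linalg.norm(B[0]-B[1]))
cs,k=blobs(t,(8,150,90),(22,255,255),(360,205,405,240),2)
for c in cs: r=cv2.minAreaRect(c);b=np.array([onz("top",p,78) for p in cv2.boxPoints(r)]);print("orange",r,b.round(1).tolist(),b.mean(0))
E
```

```text
stand [[714.4, 38.8, 6.0], [699.9, -182.3, 6.0], [500.1, -168.4, 6.0], [514.1, 51.1, 6.0]] [607.1 -65.2   6. ] [np.float64(200.7), np.float64(221.5), np.float64(200.3), np.float64(220.0)]
yaw x -3.7586641129458576 y -3.6863350029403428
hsv blue [ 97  35 169] [100  69 133] pink [160 112  98] [154  85 150] bar [ 18 255 171] [ 14 255 168] body [ 13 255 118]
side bar 8.0 [array([358.3, 240.8]), array([1.9, 6.7]), np.float64(33.7)] [[360, 238], [357, 244]]
side bar 57.0 [array([344.1, 241.7]), array([17.1,  5.4]), np.float64(71.6)] [[343, 233], [345, 250]]
barpts [[438.5, -256.8, 80.0], [411.6, -270.6, 80.0], [463.2, -307.9, 80.0], [436.1, -321.6, 80.0]] 30.218519594041105
orange ((379.1034851074219, 225.75860595703125), (9.284767150878906, 4.456687927246094), 68.19859313964844) [[439.9, -255.0, 78.0], [445.5, -270.0, 78.0], [414.6, -281.0, 78.0], [409.0, -266.0, 78.0]] [ 427.22970732 -268.03187794   78.        ]
orange ((388.4000244140625, 220.800048828125), (8.9442720413208, 8.9442720413208), 63.43495178222656) [[451.8, -280.9, 78.0], [465.7, -310.1, 78.0], [436.8, -323.1, 78.0], [423.0, -293.9, 78.0]] [ 444.31856613 -301.99908802   78.        ]
```

```bash
python3 - <<'E'
from h import *
t=cv2.imread("pics/top0.png"); s=cv2.imread("pics/side0.png")
F=8
def up(im,x0,y0,x1,y1): return cv2.resize(im[y0:y1,x0:x1],None,fx=F,fy=F,interpolation=cv2.INTER_CUBIC)
def unpx(p,x0,y0): return (np.array(p)+.5)/F-.5+[x0,y0]
def go(name,im,roi,lo,hi,amin):
    m=cv2.inRange(cv2.cvtColor(up(im,*roi),cv2.COLOR_BGR2HSV),lo,hi)
    m=cv2.morphologyEx(m,cv2.MORPH_OPEN,np.ones((3,3)))
    cs,_=cv2.findContours(m,cv2.RETR_EXTERNAL,cv2.CHAIN_APPROX_NONE)
    out=[]
    for c in cs:
        if cv2.contourArea(c)>amin: out.append(unpx(cv2.boxPoints(cv2.minAreaRect(c)),*roi[:2]))
    return out
for b in go("bars",t,(360,205,405,240),(8,150,145),(22,255,255),60):
    w=np.array([onz("top",p,80) for p in b]);print("bar top",b.mean(0).round(1),w.mean(0).round(1),[np.linalg.norm(w[i]-w[i-1]).round(1) for i in (1,2)])
for b in go("bars",s,(325,220,375,268),(6,150,90),(22,255,255),60): print("bar side",b.round(1).tolist())
for b in go("tray",t,(295,145,345,212),(85,45,60),(125,255,255),3000):
    w=np.array([onz("top",p,54) for p in b]);print("tray blue",b.round(1).tolist(),w.mean(0).round(1),w.round(1).tolist(),[np.linalg.norm(w[i]-w[i-1]).round(1) for i in (1,2)])
for b in go("pink",t,(295,145,345,212),(140,60,60),(175,255,255),60):
    w=np.array([onz("top",p,54) for p in b]);print("pink",b.round(1).tolist(),w.round(1).tolist())
for b in go("lug",t,(335,155,352,190),(0,0,0),(180,255,110),100):
    w=np.array([onz("top",p,42) for p in b]);print("lug",b.round(1).tolist(),w.round(1).tolist())
for b in go("panel",t,(195,155,275,220),(0,0,160),(180,60,255),8000):
    w=np.array([onz("top",p,16) for p in b]);print("panel",w.mean(0).round(1),[np.linalg.norm(w[i]-w[i-1]).round(1) for i in (1,2)])
K=[(598,490,0),(650,448,0)]
for x,y in((578,468),(603,513)): pass
a=up(t,295,145,352,210); b=up(t,365,208,402,238)
c=np.zeros((max(a.shape[0],240),a.shape[1]+b.shape[1],3),np.uint8);c[:a.shape[0],:a.shape[1]]=a;c[:b.shape[0],a.shape[1]:]=b
cv2.imwrite("pics/crop3.png",c);print(c.shape)
E
```

```text
bar top [378.2 226.1] [ 425.9 -264.3   80. ] [np.float64(7.2), np.float64(33.7)]
bar top [392.1 219. ] [ 450.4 -315.    80. ] [np.float64(7.3), np.float64(32.6)]
bar side [[343.4, 256.1], [345.2, 253.2], [347.1, 254.4], [345.2, 257.3]]
bar side [[345.7, 256.5], [353.9, 245.6], [356.8, 247.8], [348.7, 258.7]]
bar side [[353.9, 244.6], [359.6, 237.3], [361.5, 238.8], [355.8, 246.0]]
bar side [[337.2, 234.7], [344.2, 232.3], [350.3, 250.0], [343.3, 252.4]]
tray blue [[301.6, 196.4], [303.7, 157.0], [333.1, 158.6], [330.9, 198.0]] [611.1 -52.6  54. ] [[541.4, 6.3, 54.0], [688.5, -3.8, 54.0], [680.9, -112.2, 54.0], [533.7, -100.6, 54.0]] [np.float64(147.5), np.float64(108.7)]
pink [[321.4, 198.8], [331.4, 189.5], [336.3, 194.7], [326.3, 204.0]] [[531.4, -65.9, 54.0], [565.0, -103.1, 54.0], [545.3, -120.4, 54.0], [511.8, -83.2, 54.0]]
lug [[340.7, 181.4], [342.0, 166.4], [345.5, 166.7], [344.2, 181.7]] [[597.1, -139.1, 42.0], [653.7, -145.6, 42.0], [652.3, -158.5, 42.0], [595.7, -152.0, 42.0]]
panel [585.6 257.1  16. ] [np.float64(191.3), np.float64(148.5)]
(520, 752, 3)
```

View pics/crop3.png

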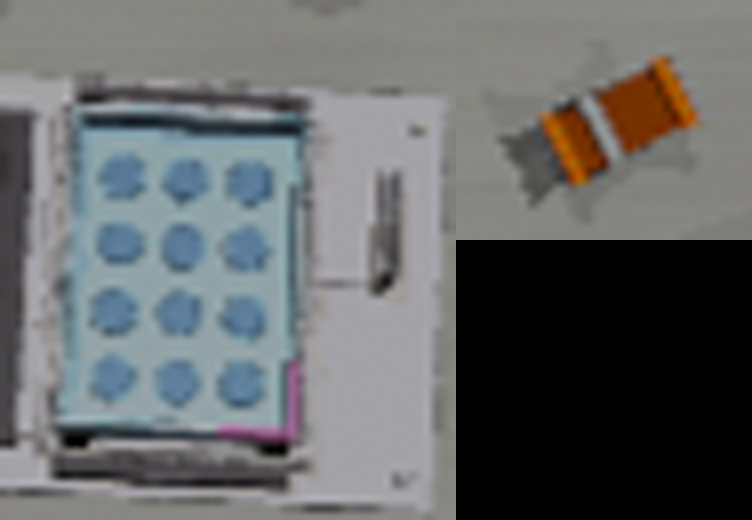

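Tray (148×109), bars (56 mm apart), and stand (200×221) match the given sizes. Clip centre ≈ (438,−290), squeeze line −64°; my tool's finger line is at −67°. Going above it.

```bash
python3 -m inch '[[0.2155,0.4135,-0.1,0,0,0.087,1],[0.2155,0.4135,-0.1,0,0,0.087,1],[0.2155,0.4135,-0.1,0,0,0.087,1],[0.2155,0.4135,-0.1,0,0,0.087,1],[0.2155,0.4135,-0.1,0,0,0.087,1],[0.2155,0.4135,-0.1,0,0,0.087,1],[0.2155,0.4135,-0.1,0,0,0.087,1],[0.2155,0.4135,-0.1,0,0,0.087,1]]'; python3 - <<'E'
from h import *
s,p,r=state(); print(p,"tool y",r.apply([0,1,0]).round(3),r.apply([0,0,1]).round(3))
t=cv2.imread("pics/top0.png")
cs,_=blobs(t,(100,150,50),(125,255,255),(405,220,440,255),30)
for c in cs: m=cv2.moments(c);u=(m["m10"]/m["m00"],m["m01"]/m["m00"]);print("jar",u,onz("top",u,85))
im=vision.grab_frame("side")[:,:,::-1]; cv2.imwrite("pics/s1.png",im)
for q in([438.2,-289.6,34],[425.9,-264.3,78],[450.4,-315,78]): print(proj("side",q).round(1),proj("top",q).round(1))
cv2.imwrite("pics/s1c.png",cv2.resize(im[180:280,280:420],None,fx=5,fy=5,interpolation=cv2.INTER_CUBIC))
E
```

```text
t: 0.9
tcp_pos: [439.3, -286.0, 150.4]
tool_rot: [-0.001, 0.974, 0.225, -0.0]
wrist_force: [-0.2, -0.4, -0.2]
finger_gap: 1.001
gripper_force: 0.0
[ 439.27326613 -286.02316134  150.37119465] tool y [ 0.438 -0.899 -0.001] [-0.     0.001 -1.   ]
jar (423.4708771929824, 237.03508771929822) [ 383.93737348 -422.15849071   85.        ]
[348.7 249.5] [382.7 223.6]
[341.4 235.7] [378.1 226.1]
[357.8 241. ] [392. 219.]
```

View pics/s1c.png

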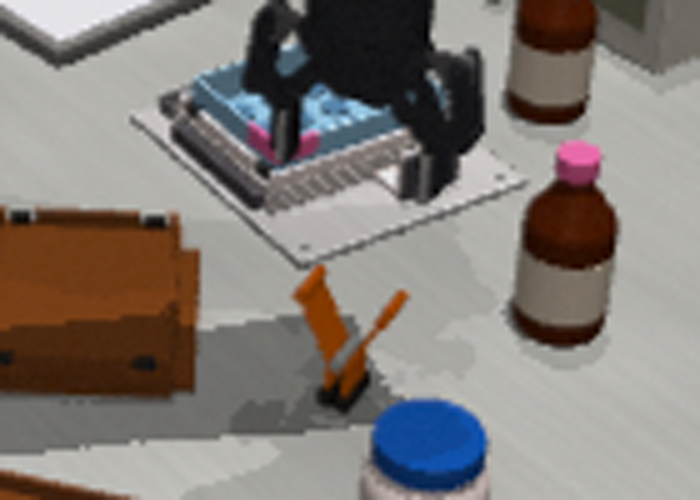

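Pin appears at side px (349,250), bars at (342,236) and (359,240): predictions from the top view agree within 1–2 px. Jar edge is 105 mm from the clip, so there's room. Descending.

```bash
python3 -m inch '[[0,0,-0.03,0,0,0,1],[0,0,-0.06,0,0,0,1],[0,0,-0.089,0,0,0,1],[0,0,-0.089,0,0,0,1],[0,0,-0.089,0,0,0,1]]'; python3 -m inch '[[0,0,0,0,0,0,0.5],[0,0,0.0,0,0,0,0.5],[0,0,0.002,0,0,0,0.3],[0,0,0.004,0,0,0,0.15]]'
```

```text
t: 1.45
tcp_pos: [438.0, -289.7, 80.1]
tool_rot: [-0.0, 0.975, 0.223, -0.0]
wrist_force: [-0.1, -0.8, -0.3]
finger_gap: 0.999
gripper_force: 0.0
t: 1.85
tcp_pos: [438.4, -289.8, 83.7]
tool_rot: [0.0, 0.975, 0.223, 0.0]
wrist_force: [-0.5, -0.7, -0.3]
finger_gap: 0.578
gripper_force: 0.0
```

```bash
python3 -m inch '[[0,0,0.002,0,0,0,0.05],[0,0,0.004,0,0,0,-0.1],[0,0,0.005,0,0,0,-0.2],[0,0,0.005,0,0,0,-0.3]]'; python3 - <<'E'
from h import *
im=vision.grab_frame("side")[:,:,::-1]; cv2.imwrite("pics/s2.png",im)
cv2.imwrite("pics/s2c.png",cv2.resize(im[190:280,290:410],None,fx=6,fy=6,interpolation=cv2.INTER_CUBIC))
E
```

```text
t: 2.25
tcp_pos: [438.2, -289.7, 87.2]
tool_rot: [0.0, 0.975, 0.223, 0.0]
wrist_force: [1.1, -0.8, -0.7]
finger_gap: 0.351
gripper_force: 0.0
```

View pics/s2c.png

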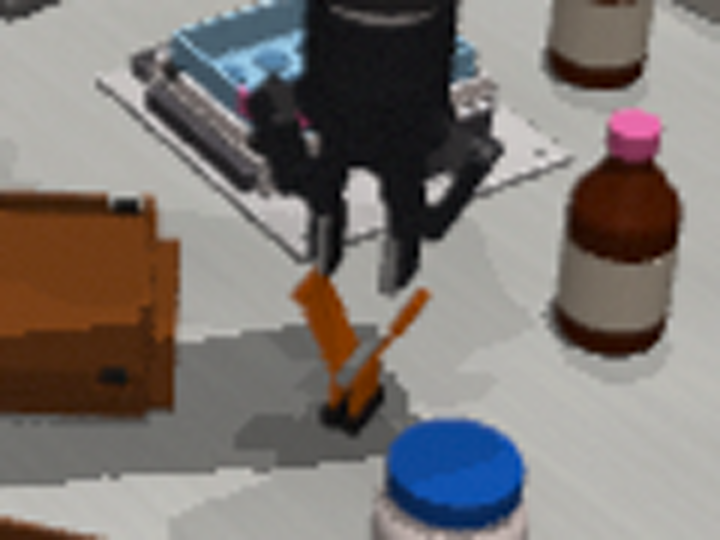

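The fingertips (crop mid (355,283) → side px (349,237)) sit just above the bars rather than round them; they appear higher than the stated tip extent. Checking.

```bash
python3 - <<'E'
from h import *
from workcell import arm
print([a for a in dir(arm) if a[0]!="_"], arm.tip_extent)
for z in (62,70,78,84,90): print(z,proj("side",[438.2,-289.7,z]).round(1))
# tips separated by 30 mm
s,p,r=state(); y=r.apply([0,1,0])
for g in(15,-15): print([proj("side",p+y*g-[0,0,d]).round(1).tolist() for d in (25,12,0)])
E
```

```text
['Unreachable', 'tip_extent'] 25.0
62 [349.3 242.5]
70 [349.4 240.4]
78 [349.6 238.4]
84 [349.7 236.8]
90 [349.8 235.3]
[[353.6, 243.8], [353.9, 240.5], [354.1, 237.4]]
[[344.9, 241.0], [345.1, 237.7], [345.3, 234.6]]
```

```bash
python3 - <<'E'
from h import *
def tips(p,yd,g,ds):
    y=np.array([np.cos(np.radians(yd)),np.sin(np.radians(yd)),0])
    for k in(g,-g): print([proj("side",np.array(p)+y*k-[0,0,d]).round(1).tolist() for d in ds])
tips([265.7,-620.1,230.5],-66.8,46,(25,12,0,-10)); print("seen (370,270),(407,285)")
tips([439.3,-286,150.4],-64.2,46,(25,12,0,-10)); print("seen",np.array([283,160])/5+[280,180],np.array([415,200])/5+[280,180])
E
```

```text
[[404.7, 296.1], [405.4, 291.9], [406.0, 288.0], [406.5, 284.8]]
[[368.7, 282.1], [369.1, 277.9], [369.5, 274.1], [369.9, 270.9]]
seen (370,270),(407,285)
[[363.7, 229.6], [364.0, 226.1], [364.3, 222.8], [364.6, 220.1]]
[[336.5, 221.1], [336.7, 217.7], [336.9, 214.5], [337.0, 211.8]]
seen [336.6 212. ] [363. 220.]
```

All three pictures agree: the real tips are about 22 mm higher than the stated extent (open: 10 mm *behind* the TCP, half shut: about level with it). I'll open and go 22 mm lower than planned (safe either way), watching the wrist force.

```bash
python3 -m inch '[[0,0,0.01,0,0,0,1],[0,0,0.01,0,0,0,1],[0,0,0.01,0,0,0,1],[0,0,0.01,0,0,0,1],[0,0,-0.01,0,0,0,1],[0,0,-0.037,0,0,0,1],[0,0,-0.037,0,0,0,1],[0,0,-0.037,0,0,0,1]]';  python3 -m inch '[[0,0,0,0,0,0,0.4],[0,0,0.0,0,0,0,0.4],[0,0,0.002,0,0,0,0.2],[0,0,0.004,0,0,0,0.1]]'
```

```text
t: 3.1
tcp_pos: [438.0, -289.5, 57.5]
tool_rot: [-0.0, 0.975, 0.223, -0.0]
wrist_force: [-0.7, -0.0, -0.0]
finger_gap: 1.002
gripper_force: 0.0
t: 3.5
tcp_pos: [439.3, -290.3, 62.1]
tool_rot: [0.001, 0.975, 0.223, 0.001]
wrist_force: [0.1, 0.3, 0.0]
finger_gap: 0.552
gripper_force: 7.8
```

Now the pads load the bars (7.8 N). Squeezing further, then lifting a little and looking.

```bash
python3 -m inch '[[0,0,0.002,0,0,0,-0.05],[0,0,0.004,0,0,0,-0.2],[0,0,0.004,0,0,0,-0.3],[0,0,0.004,0,0,0,-0.3],[0,0,0.02,0,0,0,-0.3],[0,0,0.05,0,0,0,-0.3],[0,0,0.05,0,0,0,-0.3]]'; python3 - <<'E'
from h import *
im=vision.grab_frame("side")[:,:,::-1]; cv2.imwrite("pics/s3.png",im)
t=vision.grab_frame("top")[:,:,::-1]; cv2.imwrite("pics/t3.png",t)
a=cv2.resize(im[180:270,300:400],None,fx=6,fy=6,interpolation=cv2.INTER_CUBIC)
cv2.imwrite("pics/s3c.png",a)
E
```

```text
t: 4.2
tcp_pos: [439.4, -290.3, 103.8]
tool_rot: [0.001, 0.975, 0.223, 0.001]
wrist_force: [0.4, -0.8, -1.4]
finger_gap: 0.367
gripper_force: 59.7
```

View pics/s3c.png

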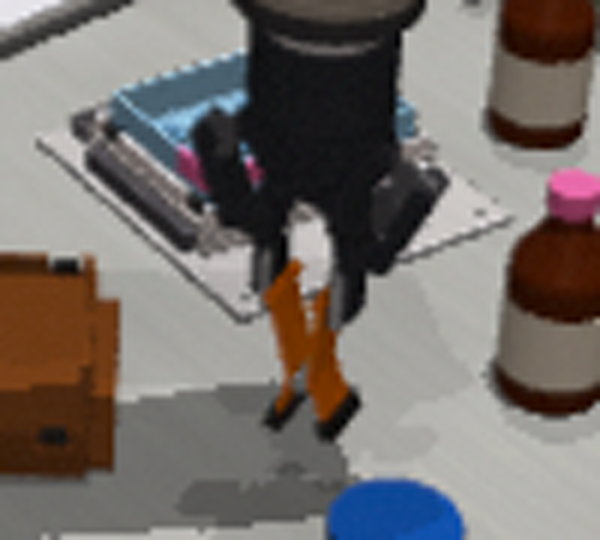

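```bash
python3 - <<'E'
from h import *
s,p,r=state(); y=r.apply([0,1,0]); x=r.apply([1,0,0]); x*=np.sign(x[0]); print(x.round(2),y.round(2),p)
for zp in (56,62,68,74):
    print(zp,[[proj("side",np.array([p[0],p[1],zp])+y*g*k+[0,0,dz]+x*h).round(1).tolist() for g,dz in((20.8,-29),(11.3,-32.1))] for k in(-1,1) for h in (-18,)], "pin",proj("side",np.array([p[0],p[1],zp])-x*18).round(1))
im=cv2.imread("pics/s3.png"); h=cv2.cvtColor(im,cv2.COLOR_BGR2HSV)
m=cv2.inRange(h,(5,150,50),(22,255,255)); m[:,:340]=0;m[:,365:]=0;m[:215]=0;m[262:]=0
for v in range(222,258): print(v,"".join("O" if m[v,u] else ("#" if h[v,u,2]<45 else ".") for u in range(338,366)))
E
```

```text
[0.9  0.44 0.  ] [ 0.44 -0.9   0.  ] [ 438.41880574 -289.77948998  101.57392449]
56 [[[340.4, 252.3], [343.0, 254.0]], [[352.4, 256.4], [349.5, 256.2]]] pin [346.8 247. ]
62 [[[340.5, 250.8], [343.1, 252.5]], [[352.5, 254.9], [349.6, 254.7]]] pin [346.9 245.5]
68 [[[340.5, 249.3], [343.2, 251.0]], [[352.6, 253.3], [349.8, 253.2]]] pin [347.1 244. ]
74 [[[340.6, 247.8], [343.3, 249.5]], [[352.7, 251.8], [349.9, 251.7]]] pin [347.2 242.4]
222 .......###........##########
223 .......###........##########
224 .......##.OO......#########.
225 .......##OOO.......####..#..
226 .......#OOO.........###.....
227 .......OOOOO........###.....
228 ......OOOOOO....O...###.....
229 ......OOOOOO...OO..###......
230 ......OOOOOO..OOO..###......
231 .......OOOOOO.OOO..###......
232 .......OOOOOO..OO..##.......
233 ........OOOOO.OO...#........
234 ........OOOOO.OOO...........
235 ........OOOOOOOOOO..........
236 .........OOOOOOOOO..........
237 .........OOOOOOOOO..........
238 .........OOOOOOOOO..........
239 .........OOOOOOOOO..........
240 ..........OOOOOOOO..........
241 ..........OO.OOOOO..........
242 ..........O..OOOOOO.........
243 .............OOOOOO.........
244 .........O...OOOOOOO........
245 .........OO..OOOOOOO........
246 ........OOO##.OOOOOO##......
247 ........OO##...OOOO###......
248 .......#O##....OOO###.......
249 .......###.....OO###........
250 ......###.......####........
251 ........#......####.........
252 ...............###..........
253 ............................
254 ............................
255 ............................
256 ............................
257 ............................
```

The clip is held, open (gap 0.367 ≈ 31 mm over the pads, 60 N); jaws' lower edges at side px (345,251) and (354,252.5), shifted slightly right of what a straight clip would give, so it may lean. I'll turn it edge-on to the side camera and measure numerically.

```bash
python3 -m inch '[[0,0,0.03,0,0,0.25,-0.3],[0,0,0.06,0,0,0.5,-0.3],[0,0,0.1,0,0,0.75,-0.3],[0,0,0.1,0,0,0.9,-0.3],[0,0,0.1,0,0,0.9,-0.3],[0,0,0.1,0,0,0.9,-0.3]]'; python3 - <<'E'
from h import *
s,p,r=state(); y=r.apply([0,1,0]); print(p.round(1),y.round(3),s["finger_gap"])
im=vision.grab_frame("side")[:,:,::-1]; cv2.imwrite("pics/s4.png",im)
c=proj("side",p); print("tcp px",c.round(1), "y+20",proj("side",p+y*20).round(1),"z-60",proj("side",p-[0,0,60]).round(1))
h=cv2.cvtColor(im,cv2.COLOR_BGR2HSV); u0,v0=int(c[0])-14,int(c[1])-10
for v in range(v0,v0+36): print(v,"".join("O" if (5<=h[v,u,0]<=22 and h[v,u,1]>150 and h[v,u,2]>50) else ("#" if h[v,u,2]<50 else ("g" if h[v,u,2]<80 else ".")) for u in range(u0,u0+32)))
print(u0)
E
```

```text
t: 4.9
tcp_pos: [437.6, -289.4, 179.9]
tool_rot: [-0.001, 0.896, 0.443, -0.0]
wrist_force: [0.1, 0.3, -0.1]
finger_gap: 0.361
gripper_force: 59.7
[ 437.6 -289.4  179.9] [ 0.795 -0.607 -0.002] 0.3612934998164973
tcp px [351.3 211.3] y+20 [357.9 211.4] z-60 [350.1 227.5]
201 ......g###...........g####g...g.
202 ......g##g..........g#####......
203 ......##gg.........OOg.g#g......
204 ......##.gOO......OOOg.g#.......
205 ......##..OO.......OOg.##.......
206 ......##.gOO.......OOg.##.......
207 ......##.gOO.......OOg.##.......
208 .....g##.gOO.......OO.g##.......
209 ......##..OO.......OO..##......g
210 ......g#.gOO.......OO.g#.....g##
211 .........gOO.......OO.....gg####
212 ...........OO.....OOO...g#######
213 ...........OO.....OO....########
214 ............O.....OO....########
215 ............OO....OO...g########
216 ............OO....OO...g########
217 ............OO....O....g######..
218 .............O....O....g###g....
219 ..............O...O....#g.......
220 .............OO...O.............
221 .............OO...OO............
222 .............OO...OO............
223 ............OOO...OOOg..........
224 ...........OOOO...OOO#..........
225 ..........g#OO.....OO##.........
226 ..........##OO......OO#g........
227 ..........g#O.......OO#.........
228 ..........g#O.......OO#.........
229 ..........g#Og......g##.........
230 ..........###g......###.........
231 ..........###g......g##.........
232 ...........g#...................
233 ................................
234 ................................
235 ................................
236 ................................
337
```

Edge-on the clip leans: jaws' outer edges mid u≈353.6, fingers mid 352.5 where a straight clip would give 350.8, i.e. jaws ≈8 mm toward tool +y over 85 mm ≈ 5.5° tilt; jaws' lower edges ≈ 66 mm below the TCP. I'll correct with a tool tilt at the lug. Moving over, high.

```bash
python3 -m inch '[[0,0.03,0.03,0,0,-0.2,-0.3],[0.03,0.07,0.06,0,0,-0.4,-0.3],[0.07,0.11,0.06,0,0,-0.6,-0.3],[0.12,0.15,0.06,0,0,-0.8,-0.3],[0.17,0.177,0.06,0,0,-1,-0.3],[0.22,0.177,0.06,0,0,-1,-0.3],[0.241,0.177,0.06,0,0,-1,-0.3],[0.241,0.177,0.06,0,0,-1,-0.3]]'; python3 -m inch '[[0,0,-0.03,0,0,-0.25,-0.3],[0,0,-0.06,0,0,-0.5,-0.3],[0,0,-0.09,0,0,-0.75,-0.3],[0,0,-0.12,0,0,-0.877,-0.3],[0,0,-0.12,0,0,-0.877,-0.3]]';python3 -m inch '[[0,0,0,0.1,-0.006,0,-0.3],[0,0,0,0.183,-0.012,0,-0.3],[0,0,0,0.183,-0.012,0,-0.3],[0,0,0,0.183,-0.012,0,-0.3]]'
cat > look.py <<'E'
from h import *
def asc(im,u0,u1,v0,v1):
    h=cv2.cvtColor(im,cv2.COLOR_BGR2HSV)
    def ch(x):
        H,S,V=map(int,x)
        if 5<=H<=22 and S>150 and V>50: return "O"
        if 85<=H<=125 and S>40: return "b"
        if 140<=H<=175 and S>60: return "p"
        return "#" if V<50 else "g" if V<95 else "." if V<170 else "W"
    print("u0",u0)
    for v in range(v0,v1): print(v,"".join(ch(h[v,u]) for u in range(u0,u1)))
E
python3 - <<'E'
from look import *
s,p,r=state(); y=r.apply([0,1,0]); print(p.round(1),y.round(3),r.apply([0,0,1]).round(3),s["finger_gap"])
im=vision.grab_frame("side")[:,:,::-1]; cv2.imwrite("pics/s5.png",im)
t=vision.grab_frame("top")[:,:,::-1]; cv2.imwrite("pics/t5.png",t)
for n in("side","top"):
    print(n,"tcp",proj(n,p).round(1))
    for q in ([631,-149.7,42],[656,-151.3,42],[606,-148.1,42],[631,-149.7,54]): print(proj(n,q).round(1))
asc(im,340,400,185,232)
E
```

```text
t: 5.75
tcp_pos: [632.5, -146.9, 226.7]
tool_rot: [-0.001, 0.98, 0.198, -0.001]
wrist_force: [-0.6, -0.7, -1.3]
finger_gap: 0.366
gripper_force: 59.7
t: 6.25
tcp_pos: [628.2, -147.7, 129.1]
tool_rot: [-0.0, 0.999, -0.032, -0.003]
wrist_force: [0.2, 0.3, -0.4]
finger_gap: 0.369
gripper_force: 59.7
t: 6.65
tcp_pos: [630.9, -148.5, 133.3]
tool_rot: [-0.047, 0.998, -0.031, 0.002]
wrist_force: [-0.1, 0.4, -0.4]
finger_gap: 0.37
gripper_force: 59.7
[ 630.9 -148.5  133.3] [-0.061 -0.994 -0.095] [ 0.007  0.095 -0.995] 0.3695100139252618
side tcp [367.1 186.3]
[365.3 208.5]
[370.9 206.5]
[359.7 210.5]
[365.6 205.7]
top tcp [345.3 166.7]
[343.3 172.3]
[343.5 165.7]
[343.1 179. ]
[343.6 171.6]
u0 340
185 WWWWWWW..Wbbb.........OOOOOOOgg####.WWWWWW.g####OOOOOOOOOO#g
186 WWWWW.Wbbbbbbb........OOOOOOOgg####.WWWWWW.g######OOOOOO###g
187 WWWWbbbbbbbbbbbW......OOOOOOgg####gWWWWWWW.g###############g
188 Wbbbbbbbbbbbbbbbb.....OOOOOOgg####.WWWWWWW.gg#############gg
189 bbbbbbbbbbbbbbbbbb.WW.OOOOOOggg#g.WWWWWWWW.g.gg##########g..
190 bbbbbbbbbbbbbbbbbbbWW.OOOOOOOO.O.WWWWWWWWW......gggOO.gg....
191 bbbbbbb
[... 1953 characters left out ...]
............................WWWWWWW.OOOOOOOOOOOOOO
222 ............................g.gg.........WWW.gOOOOOOOOOOOOOO
223 ..........................gggggg..........WW.gOOOOOOOOOOOOOO
224 .........................ggggg.............W.OOOOOOOOOOOOOOO
225 ....................g.gggggggg............WW.##OOOOOOOOOOOOO
226 ...................ggggggggggggg........WWWW.##gOOOOOOOOOOOO
227 ................g..ggggggggggggggg...WWWWWWWg####OOOOOOOOOOO
228 ..............g...gggggggggggggggg..WWWWWWW.g#####gOOOOOOOOO
229 ...........gg.....ggggggggggggg......WWWWWW.g########OOOOO##
230 ........gg........gggggggg............WWWWW..g##############
231 ......g.........gggggg..................WWW...g#############
```

```bash
python3 - <<'E'
from h import *
s,p,r=state(); print(p.round(1))
c=np.radians(-3.7); X=np.array([np.cos(c),np.sin(c),0]);Y=np.array([-np.sin(c),np.cos(c),0])
for jb in (62,67,72):
  C=np.array([p[0],p[1]-1.6,jb+32])
  f=lambda y,z,h: proj("side",C+Y*y+X*h+[0,0,z]).round(1).tolist()
  print(jb,"outer jaw: inner-low near",f(-11.3,-32.1,-18),"outer-low near",f(-20.8,-29,-18),"outer-low far",f(-20.8,-29,18),"inner jaw outer-low near",f(20.8,-29,-18),"inner-low near",f(11.3,-32.1,-18))
E
```

```text
[ 631.1 -147.6  133.2]
62 outer jaw: inner-low near [363.6, 206.7] outer-low near [365.3, 207.2] outer-low far [373.4, 204.3] inner jaw outer-low near [358.1, 201.7] inner-low near [359.7, 203.7]
67 outer jaw: inner-low near [363.7, 205.5] outer-low near [365.4, 206.0] outer-low far [373.5, 203.1] inner jaw outer-low near [358.2, 200.5] inner-low near [359.8, 202.5]
72 outer jaw: inner-low near [363.8, 204.3] outer-low near [365.5, 204.8] outer-low far [373.7, 201.9] inner jaw outer-low near [358.3, 199.3] inner-low near [359.9, 201.3]
```

Predicted and seen jaws agree (outer jaw low corner (365,205.5), inner (360.5,202.5)); lug face top edge seen from (360.5,211.3) to (371.5,208), also as predicted. The gap is over the pair within ~2 mm. Lowering with force checks.

```bash
python3 -m inch '[[0,0,-0.01,0,0,0,-0.3],[0,0,-0.02,0,0,0,-0.3],[0,0,-0.03,0,0,0,-0.3],[0,0,-0.04,0,0,0,-0.3],[0,0,-0.045,0,0,0,-0.3],[0,0,-0.045,0,0,0,-0.3]]'; python3 - <<'E'
from look import *
s,p,r=state(); print(p.round(1))
im=vision.grab_frame("side")[:,:,::-1]; cv2.imwrite("pics/s6.png",im)
asc(im,350,384,190,225)
E
```

```text
t: 7.35
tcp_pos: [630.6, -147.9, 95.8]
tool_rot: [-0.048, 0.998, -0.031, 0.001]
wrist_force: [0.1, 0.4, -0.2]
finger_gap: 0.37
gripper_force: 59.7
[ 630.6 -147.9   95.8]
u0 350
190 bbbbbbbbbW.OOOOOOOO##########g.W.g
191 bbbbbbbbb.OOOOOOOOgg#######g.WW...
192 bbbbbbbbbbgOOOOOOOgg##b#g..WWWW...
193 bbbbbbbbbbgOOOOOOOgg##b#.WWWWWW...
194 bbbbbbbbbbgOOOOOOOgg####.WWWWWW...
195 bbbbbbbbbbgOOOOOOOgg#b##.WWWWW..g.
196 bbbbbbbbbbgOOOOOOgg###bg.W........
197 bbbbbbbbbbgOOOOOOgg#b##g........g.
198 bbbbbbbbbbbOOOOOOggg#g.........gg.
199 bbbbbbbbbbb.OOOOOOggO..........g#g
200 bbbbbbbbbbb.OOOOOOOOO..........g##
201 bbbbbbbbbbbOOOOOOOOOO..........g##
202 bbbbbbbbbbbOOOOOOOOOO..........gg#
203 bbbbbbbbbbbOOOOOOOOO............gg
204 bbbbbbbbbbg...OOOOOO..............
205 bbbbbbbbbbgggOOOOOOO..............
206 bbbbbbbb....gOOOOOOOOg............
207 bbbbb.....OOOOOOOOOOO..WW.........
208 bb......gOOO#OOOOOOOOg.WW.........
209 ........#####OOOOOOOOgWWWWW.......
210 ........##gg..OOOOOOO#.WWWWW......
211 ....g...gg.gggOOOO####.WWWWWW.....
212 .....g....g###########.WWWWWWWW...
213 ......g...g##########g.WWWWWWWWW..
214 ..........g##########g.WWWWWWWWWWW
215 ..........g##########g...WWWW..WWW
216 ..ggg.....g#########g.....WWWWWWWW
217 g.........g######ggggg....WWWWW...
218 ..........g###gggggg.......W.....W
219 .........g##gggggg........g.g....W
220 ..........gg..g..........gg.....WW
221 .......................g.....WWWWW
222 ..................g.gg.........WWW
223 ................gggg............WW
224 ...............gggggg.............
```

Outer jaw in front of the lug face, inner jaw (358–362, 208–210) behind it, no force: straddling. Lowering the rest.

```bash
python3 -m inch '[[0,0,-0.004,0,0,0,-0.3],[0,0,-0.007,0,0,0,-0.3],[0,0,-0.007,0,0,0,-0.3]]'; python3 -m inch '[[0,0,-0.002,0,0,0,-0.3],[0,0,-0.002,0,0,0,-0.3]]'
```

```text
t: 7.7
tcp_pos: [630.9, -148.0, 90.9]
tool_rot: [-0.048, 0.998, -0.031, 0.002]
wrist_force: [-0.2, -0.0, -0.1]
finger_gap: 0.365
gripper_force: 59.7
t: 7.9
tcp_pos: [631.0, -148.0, 89.4]
tool_rot: [-0.048, 0.998, -0.031, 0.002]
wrist_force: [-0.6, 0.3, -1.3]
finger_gap: 0.365
gripper_force: 59.7
```

```bash
python3 -m inch '[[0,0,-0.002,0,0,0,-0.3],[0,0,-0.002,0,0,0,-0.3]]'; python3 -m inch '[[0,0,-0.002,0,0,0,-0.3],[0,0,-0.002,0,0,0,-0.3]]'
```

```text
t: 8.1
tcp_pos: [630.9, -148.0, 87.7]
tool_rot: [-0.048, 0.998, -0.031, 0.002]
wrist_force: [-0.1, -0.4, -0.3]
finger_gap: 0.371
gripper_force: 59.7
t: 8.3
tcp_pos: [630.9, -148.0, 86.1]
tool_rot: [-0.048, 0.998, -0.031, 0.002]
wrist_force: [0.5, 1.3, 0.3]
finger_gap: 0.365
gripper_force: 59.7
```

```bash
python3 -m inch '[[0,0,-0.002,0,0,0,-0.3],[0,0,-0.002,0,0,0,-0.3]]'; python3 - <<'E'
from look import *
s,p,r=state(); print(p.round(1), s["wrist_force"])
im=vision.grab_frame("side")[:,:,::-1]; cv2.imwrite("pics/s7.png",im)
asc(im,350,384,186,222)
for zp in (50,54,58): print(zp,proj("side",[613,-149,zp]).round(1),proj("side",[649,-151.4,zp]).round(1))
E
```

```text
t: 8.5
tcp_pos: [630.9, -148.0, 84.5]
tool_rot: [-0.048, 0.998, -0.031, 0.002]
wrist_force: [-0.2, 0.2, 0.3]
finger_gap: 0.367
gripper_force: 59.7
[ 630.9 -148.    84.5] [-0.22679926  0.23677592  0.30998691]
u0 350
186 bbbb.......#b###########p#########
187 bbbbbW.....gg####gg#b##b#b########
188 bbbbbbb....g#####..###.g#########g
189 bbbbbbbb.W.g#####..##g.g#####b##gg
190 bbbbbbbbbWgg####g..########b###ggg
191 bbbbbbbbbbbg####OOO#b#bb####bbg...
192 bbbbbbbbbbb#OOOOOOO###########....
193 bbbbbbbbbgOOOOOOOOg#b####b###g....
194 bbbbbbbbbgOOOOOOOOgg#b####g..WW...
195 bbbbbbbbbbgOOOOOOOgg####g.WWWWW...
196 bbbbbbbbbbgOOOOOOOgg###b.W....W.g.
197 bbbbbbbbbbgOOOOOOOgg###g......W.g.
198 bbbbbbbbbbgOOOOOOgg##b#g.......gg.
199 bbbbbbbbbb.OOOOOOgg####g.....W.g#g
200 bbbbbbbbbb.OOOOOOgg####........g##
201 bbbbbbbbbbgOOOOOOggg#..........g##
202 bbbbbbbbbbgOOOOOOO.OO..........gg#
203 bbbbbbbbbbgOOOOOOOOOO...........gg
204 bbbbbbbbbbgOOOOOOOOO..............
205 bbbbbbbbbbgOOOOOOOOO..............
206 bbbbbbbb...OOOOOOOOO.g............
207 bbbbb......g.OOOOOOO...W..........
208 bbb........ggOOOOOOOOg.WW.........
209 ..........OggOOOOOOOO#WWWWW.......
210 ........gO..gOOOOOOOOgWWWWWW......
211 ....g..g#g.ggOOOOOOOOgWWWWWWW.....
212 .....g.g##g##OOOOOOOO#WWWWWWWWW...
213 ......g.g#g##OOOOOOO##.WWWWWWWWW..
214 ..........g##gOOO#####gWWWWWWWWWWW
215 ..........g###########...WWWW..WWW
216 ..ggg.....g###b#####g.....WWWWWWWW
217 g...ggg...g######ggggg....WWWWW...
218 ..........g####gggggg............W
219 .........g##ggggggg.......g.g....W
220 ..........gg.gggg........gg......W
221 ...............................WWW
50 [361.5 208.1] [369.6 205.3]
54 [361.6 207.2] [369.7 204.3]
58 [361.7 206.2] [369.8 203.4]
```

No contact yet; the jaw pads' lower edge is now ≈ 18–21 mm above the bench, pivot ≈ 51–54 mm: the wanted depth. Letting the clip close gently while following down slightly.

```bash
python3 -m inch '[[0,0,-0.001,0,0,0,-0.15],[0,0,-0.002,0,0,0,0],[0,0,-0.003,0,0,0,0.1],[0,0,-0.004,0,0,0,0.2],[0,0,-0.004,0,0,0,0.3],[0,0,-0.004,0,0,0,0.4]]'; python3 -m inch '[[0,0,0,0,0,0,0.7],[0,0,0,0,0,0,1],[0,0,0,0,0,0,1],[0,0,0,0,0,0,1]]'; python3 - <<'E'
from look import *
s,p,r=state(); print(p.round(1), s["wrist_force"])
im=vision.grab_frame("side")[:,:,::-1]; cv2.imwrite("pics/s8.png",im)
asc(im,345,384,180,222)
E
```

```text
t: 9.15
tcp_pos: [631.1, -147.7, 81.5]
tool_rot: [-0.048, 0.998, -0.031, 0.002]
wrist_force: [0.2, -0.5, 0.2]
finger_gap: 0.698
gripper_force: 0.0
t: 9.55
tcp_pos: [631.0, -148.0, 81.5]
tool_rot: [-0.048, 0.998, -0.031, 0.002]
wrist_force: [0.6, 0.1, 0.1]
finger_gap: 0.999
gripper_force: 0.0
[ 631.  -148.    81.5] [0.59744436 0.0951801  0.05095223]
u0 345
180 ...ggggggggg######g###b#######b######gg
181 ..gggggggggggg####gg##b#b######b#####gg
182 W.ggg.ggggggg#####g...##b##b##########g
183 W...ggg.ggggg#####.....########g####b##
184 W......gggggg#p##g....W.####gg..g##b###
185 WW..WWbb...g#####g...WWW.###.WW.g######
186 .Wbbbbbbb..g#####....WWWWg##...g#######
187 bbbbbbbbbbW.###b#..WWWWWW.########b####
188 bbbbbbbbbbbg#####.WWWWWWW.###bbg#####b#
189 bbbbbbbbbbbb###g.WWWWWWWWWg###g.g####b#
190 bbbbbbbbbbbbbb.WWWW...WWWWW.##gW.######
191 bbbbbbbbbbbbbbb....OOOWWWWWWg##..#b#.##
192 bbbbbbbbbbbbbgOOOOOOO.WWWWWWg#bg####g##
193 bbbbbbbbbbbbbOOOOOOOO.WWWWWW.##########
194 bbbbbbbbbbbbbgOOOOOOO.WWWWWW.g#########
195 bbbbbbbbbbbbbbOOOOOOOOWWWWWW.####b#####
196 bbbbbbbbbbbbbb.OOOOOOO.WW...gg###b
[... 405 characters left out ...]
 bbbbbbbbbbbbbb..gO.OOOOOOOg............
207 bbbbbbbbbb......gg.OOOOOO...W..........
208 bbbbbbb..........gOOOOOOOOg.WW.........
209 bbbb............OOOOOOOOOO#WWWWW.......
210 bb.............g..OOOOOOOOgWWWWWW......
211 ..............g.ggOOOOOOOOgWWWWWWW.....
212 ..............gg##OOOOOOO#gWWWWWWWWW...
213 .............g#g##OOOO#####WWWWWWWWWW..
214 ...............g###########.WWWWWWWWWWW
215 ...............g#####p####g...WWWW..WWW
216 .......ggg.....g#########g.....WWWWWWWW
217 .....ggggggg...g######ggggg....WWWWW...
218 ..gg...........g####ggggg.............W
219 gg............g##gggggg........ggg.....
220 ...............gg.g...........gg.......
221 ............................g..........
```

The clip stayed on the pair as the fingers opened (bars closed to ~54 mm, no force). Backing off straight up, then over to the pink corner's −y wall.

```bash
python3 -m inch '[[0,0,0.03,0,0,0,1],[0,0,0.08,0,0,0,1],[0,0,0.13,0,0,0,1],[0,0,0.15,-0.1,0.006,0,1],[-0.05,0.03,0.15,-0.183,0.012,0,0.5],[-0.1,0.058,0.12,-0.183,0.012,0,0],[-0.1,0.058,0.08,-0.183,0.012,0,-0.2],[-0.1,0.058,0.05,-0.183,0.012,0,-0.2]]'; python3 -m inch '[[0,0,0,0,0,0,-0.2],[0,0,0,0,0,0,-0.2]]'; python3 - <<'E'
from look import *
s,p,r=state(); print(p.round(1), r.apply([0,1,0]).round(3),r.apply([0,0,1]).round(3),s["finger_gap"])
im=vision.grab_frame("side")[:,:,::-1]; cv2.imwrite("pics/s9.png",im)
t=vision.grab_frame("top")[:,:,::-1]; cv2.imwrite("pics/t9.png",t)
a=cv2.resize(im[160:235,310:410],None,fx=8,fy=8,interpolation=cv2.INTER_CUBIC)
cv2.imwrite("pics/s9c.png",a)
E
```

```text
t: 10.4
tcp_pos: [549.9, -100.8, 120.9]
tool_rot: [0.0, 1.0, -0.03, 0.0]
wrist_force: [0.8, -0.4, -0.3]
finger_gap: 0.397
gripper_force: 0.0
t: 10.6
tcp_pos: [551.2, -101.7, 122.0]
tool_rot: [-0.0, 1.0, -0.031, -0.0]
wrist_force: [0.8, 0.5, 0.2]
finger_gap: 0.399
gripper_force: 0.0
[ 551.2 -101.7  122. ] [-0.061 -0.998 -0.   ] [-0.  0. -1.] 0.3987431406364727
```

View pics/s9c.png

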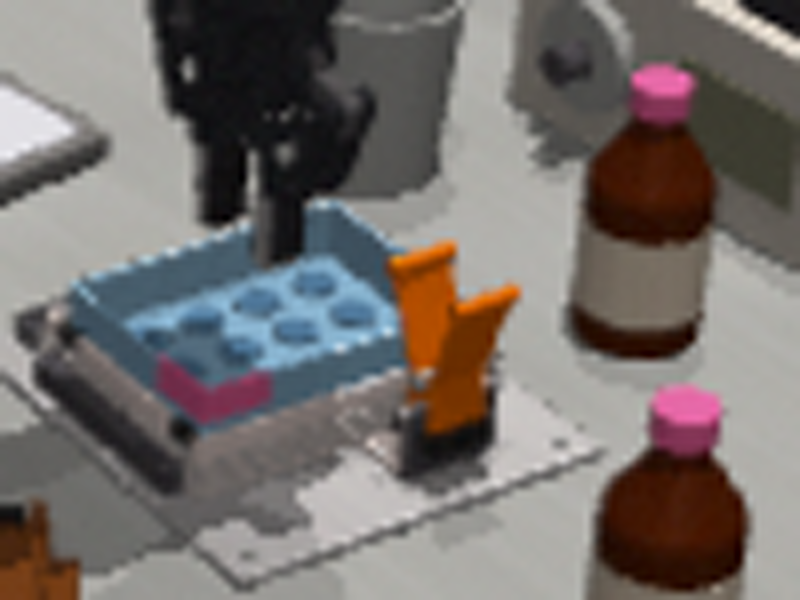

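The clip sits on the lug and ear (bars at side px (363,192), (372,197.5)), pink corner's rim corner at (336,209), gripper clear above. Checking clip opening and wall position numerically.

```bash
python3 - <<'E'
from h import *
O=np.array([609,-52.5,0]);a=np.radians(-3.7)
S=lambda x,y,z:O+[x*np.cos(a)-y*np.sin(a),x*np.sin(a)+y*np.cos(a),z]
for th in(.1,.22,.3):
    b=28*np.cos(th/2)-44*np.sin(th/2);z=54+44*np.cos(th/2)+28*np.sin(th/2)
    print(th,[proj("side",S(30,-95.5+k*b,z)).round(1).tolist() for k in(1,-1)])
print("pivot ends",[proj("side",S(30+k*18,-95.5,54)).round(1).tolist() for k in(-1,1)])
print("corner rim outer",proj("side",S(-75,-55,54)).round(1),"pink end",proj("side",S(-39,-55,54)).round(1),proj("side",S(-75,-19,54)).round(1))
print("tcp@54",[proj("side",[551.2,-101.7+d,54]).round(1).tolist() for d in(-3,0,3)], proj("side",S(-55,-53.3,54)).round(1),S(-55,-53.3,54))
from look import asc
im=cv2.imread("pics/s9.png");asc(im,326,350,200,216)
t=cv2.imread("pics/t9.png"); asc(t,315,350,185,206)
print([proj("top",S(x,y,54)).round(1).tolist() for x,y in((-75,-55),(-39,-55),(-75,-19),(75,-55))])
E
```

```text
0.1 [[362.5, 191.4], [371.5, 198.0]]
0.22 [[363.0, 191.4], [371.1, 197.3]]
0.3 [[363.3, 191.4], [370.8, 196.8]]
pivot ends [[361.9, 207.0], [370.0, 204.1]]
corner rim outer [335.1 208.5] pink end [343.5 205.6] [329.4 203.7]
tcp@54 [[340.1, 207.0], [339.6, 206.6], [339.0, 206.2]] [339.5 206.7] [ 550.67506897 -102.1396255    54.        ]
u0 326
200 bbbbbbbbbbbbbbbbbbbbbbbb
201 bbbbbbbbbbbbbbbbbbbbbbbb
202 bbbbbbbbbbbbbbbbbbbbbbbb
203 bbbbbbbbbbbbbbbbbbbbbbbb
204 bbbbpbbbbbbbbbbbbbbbbbbb
205 bbbbppgbbbbbbbbbbbbbbbbb
206 bbbgpppgbbbbbbb...bbbbbb
207 .bbgpppppbbb..ppppbbbbbb
208 ..bgpppppp.pppppppbbbbbb
209 ....gpppppppppppppbbbbb.
210 .....bpppppppppppgbbb...
211 ......bppppppppbb.......
212 g....gbbppppbbb.........
213 gg...g##bbbb............
214 #gg..g##g...............
215 ###ggggg................
u0 315
185 ######.ggggggggggggggggggggg......g
186 ######.gggggggggggggggggggg.......g
187 p#####gggggggggggggggggggggg.gg..g.
188 bbp###ggggggggggggggggggggg.....gg.
189 bbb###ggggggggggggggggggggg......g.
190 bbbbb#ggggggggggggggggggggg........
191 bbbbb#gggggggggggggggggggg........g
192 bbbbbb##ggggggggggggggggggg.g...ggg
193 bbbbbb#ggggggggggggggggggg.gg...g..
194 bbbbbb##gggggggggggggggggggg...g..g
195 bbbbbb##gggggggggggggggggggg....ggg
196 bbbbbb##ggggggggggggggggggggg.....g
197 bbbbbb##gggggggggggggggggg.g......g
198 bbbbbb##gggggggggggggggggggg......g
199 bbbbbb##gggggggggggggggggggggg....g
200 ......ggggggggggggggggggggg.......g
201 gg..g.ggggggggggggggggggggg.g....g.
202 #ggggggggggggggggggggggggggg......g
203 ########ggggggggggggggggggggg......
204 ########ggggggggggggggggggggg....g.
205 #########gggggggggggggggggggg....gg
[[331.5, 198.8], [331.9, 189.1], [321.6, 198.3], [333.1, 158.7]]
```

Bars fit the 0.22 rad opening (so ear and lug are both in), pivot height fits too; tray corner is where computed within ~2 mm. Descending on the −y wall and closing slowly.

```bash
python3 -m inch '[[0,-0.001,-0.04,0,0,0,-0.3],[0,-0.001,-0.07,0,0,0,-0.4],[0,-0.001,-0.09,0,0,0,-0.5],[0,-0.001,-0.098,0,0,0,-0.6],[0,-0.001,-0.098,0,0,0,-0.65],[0,-0.001,-0.098,0,0,0,-0.65]]'; python3 - <<'E'
from look import *
s,p,r=state(); print(p.round(1),s["finger_gap"])
im=vision.grab_frame("side")[:,:,::-1]; cv2.imwrite("pics/s10.png",im)
asc(im,322,362,186,216)
print(proj("side",p).round(1),proj("side",p+[0,-10,0]).round(1),proj("side",p+[0,10,0]).round(1))
E
```

```text
t: 11.3
tcp_pos: [551.8, -102.5, 44.2]
tool_rot: [0.0, 1.0, -0.031, 0.001]
wrist_force: [0.3, -0.8, 0.2]
finger_gap: 0.174
gripper_force: 0.0
[ 551.8 -102.5   44.2] 0.17380887487142213
u0 322
186 WWWWWWW.##b#b######b########bbbb........
187 WWWWWWWWg#########b###b#b###bbbbbW......
188 WWWWWWWWg##g########b#######bbbbbbb.....
189 WWWWWWWW.##g##b#b###b######gbbbbbbbb..WW
190 WWWWWWWW.##g##b#####b#####gggbbbbbbbbWWW
191 WWWWWWWWWb####b#bb#########gggbbbbbbbb.W
192 WWWW.Wbbbbb################gggbbbbbb.OOO
193 WWWbbbbbbbb##b#b####bb#b####ggg##bbbOOOO
194 bbbbbbbbbbb###b###b#b#b##g###ggg#bbbgOOO
195 bbbbbbbbbbbbb################gg#bbbbbOOO
196 bbbbbbbbbbbbbb###b###b##########bbbbbOOO
197 bbbbbbbbbbbbbb######bbb########bbbbbbgOO
198 bbbbbbbbbbbbbb######bbb####b#bbbbbbbb.OO
199 bbbbbbbbbbbbbbg######bb######bbbbbbbbbOO
200 bbbbbbbbbbbbbbg########b#####bbbbbbbbb.O
201 bbbbbbbbbbbbbb##p#####b##b#bbbbbbbbbbb.O
202 bbbbbbbbbbbbbbg#####b#b###bbbbbbbbbbbb.O
203 .bbbbbbbbbbbbb####g####bbbbbbbbbbbbbbbgO
204 ..bbbbbbgbbbbb####g###bbbbbbbbbbbbbbbbgO
205 ...bbbbbppgbbb###gg####bbbbbbbbbbbbbbbbO
206 ....bbbgpppgbg###gg###bbbbbbbbbbbbbb.W..
207 .....bbgpppppg##pgg####bbbbbbbbbb.WW...g
208 ......bgpppppppppgg####bbbbbbb...W......
209 gg......gppppppppgg###bbbbb............O
210 #ggg.....bpppppppgg###gb................
211 ##gg......bppppppgggb................g..
212 ####g....gbbppppbbb..................ggg
213 #####g...g##bbbb.....................gg#
214 #####gg..g##g.........................g#
215 g#####gg..gg......................WW..g#
[339.7 208.9] [341.5 210.2] [337.9 207.7]
```

Fingers straddle the wall (outer finger (341–344) down to row 211, inner (336–338) disappearing behind the rim at row 207). Closing.

```bash
python3 -m inch '[[0,0,0,0,0,0,-0.75],[0,0,0,0,0,0,-0.82],[0,0,0,0,0,0,-0.88]]';python3 -m inch '[[0,0,0,0,0,0,-0.91],[0,0,0,0,0,0,-0.94],[0,0,0,0,0,0,-1]]'
```

```text
t: 11.65
tcp_pos: [551.3, -103.3, 43.7]
tool_rot: [0.0, 1.0, -0.031, 0.0]
wrist_force: [0.1, -4.2, 2.2]
finger_gap: 0.066
gripper_force: 1.9
t: 11.95
tcp_pos: [551.2, -103.4, 43.7]
tool_rot: [0.0, 1.0, -0.031, 0.0]
wrist_force: [-1.3, -5.5, 9.0]
finger_gap: 0.014
gripper_force: 59.3
```

Wall gripped (59 N). Computing the peel: turn about the opposite corner, at the height of the stack's rim.

```bash
python3 - <<'E'
from h import *
O=np.array([609,-52.5,0]);a=np.radians(-3.7);Z=Rn.from_euler("z",a)
piv=O+Z.apply([75,55,36]); u=Z.apply([-146.6,-106.6,0]);u/=np.linalg.norm(u); w=np.cross(u,[0,0,1])
p=np.array([551.2,-102.6,43.9]); r=p-piv
for th in (3,6,9,12,15):
    d=Rn.from_rotvec(w*np.radians(th)).apply(r)-r; print(th,(d/800).round(4),(w*th/30).round(3),d.round(1))
E
```

```text
3 [0.0007 0.0004 0.011 ] [-0.053  0.085  0.   ] [0.5 0.3 8.8]
6 [0.0018 0.0012 0.022 ] [-0.107  0.169  0.   ] [ 1.5  0.9 17.6]
9 [0.0035 0.0022 0.0329] [-0.16   0.254  0.   ] [ 2.8  1.8 26.3]
12 [0.0056 0.0036 0.0436] [-0.214  0.338  0.   ] [ 4.5  2.8 34.9]
15 [0.0082 0.0052 0.0542] [-0.267  0.423  0.   ] [ 6.6  4.2 43.4]
```

```bash
python3 -m inch '[[0.0003,0.0002,0.0055,-0.027,0.042,0,-1],[0.0007,0.0004,0.011,-0.053,0.085,0,-1],[0.001,0.0008,0.0165,-0.08,0.127,0,-1],[0.0018,0.0012,0.022,-0.107,0.169,0,-1],[0.0026,0.0017,0.0275,-0.134,0.212,0,-1],[0.0035,0.0022,0.033,-0.16,0.254,0,-1],[0.0035,0.0022,0.033,-0.16,0.254,0,-1]]'; python3 - <<'E'
from look import *
s,p,r=state(); print(p.round(1),s["wrist_force"].round(1),s["ft_torque"].round(2),s["finger_gap"])
im=vision.grab_frame("side")[:,:,::-1]; cv2.imwrite("pics/s11.png",im)
asc(im,310,385,178,220)
E
```

```text
t: 12.65
tcp_pos: [553.6, -100.2, 69.6]
tool_rot: [0.044, 0.996, -0.03, -0.066]
wrist_force: [-5.4, -2.0, 0.1]
finger_gap: 0.015
gripper_force: 59.3
[ 553.6 -100.2   69.6] [-5.4 -2.   0.1] [-0.26  1.04 -0.1 ] 0.014574351257336906
u0 310
178 WWWWWW....ggg..WWWWW.g##################gg#gggggggggggg...WWWWWWWWW.ggggggg
179 WWW.....ggggg..WWWWWW.########b#####pbb#ggggggggggggggg..WWWWWWWWW..ggggggg
180 .....ggggggg..WWWWWWW.##################ggggggggggggggg.WWWWWWWWWWW.gg...gO
181 ...ggggggg..WWWWWWWWWWgb################ggggggggggggggg.WWWWWWWWWW.......gO
182 .ggggggg.WWWWWWWWWWWWWg####b#####b#######ggggggggggggg..WWWWWWWWWWWW...W.gO
183 ggggg.WWWWWWWWWWWWWWWW.##g#b#######b#####gggggggggggg....WWWWWWWWWWWWWWW.gg
184 ggg..WWWWWWWWWWWWWWWWW.g#####b########g###ggg#gggg.......WWWWWWWWWWWWWWW.g#
185 g.WWWWWWWWWWWWWWWWWWWWWg######bb###bb######gg#g.........WWWWWWWWWWWWWWWW.g#
186 WWWWWWWWWWWWWWWWWWWWWWW.#####bb#####b########b..........WWWWWWWWWWWWWWWW.g#
187 WWWWWWWWWWWWWWWWWWWWW...#b##b#########b######b........WWWWWWWWWWWWWWWWWW.g#
188 WWWWWWWWWWWWWWW...bbbbbbb#####b#############bbbb....WWWWWWW
[... 1796 characters left out ...]
g......ggggggggggg................g..gOOOOOOOOgWWWWWWW.WWWWW
212 .....g...g###gggg.....gggggggg...................ggg#OOOOOOO#gWWWWWWWWWWWWW
213 ......gg..g####ggg...g###ggg.W...................gg##OOOO####gWWWWWWWWWW.WW
214 ........g..g#####gg..gg#ggWW......................g##########gWWWWWWWWWWWWW
215 .........g..gg###gggg..g......................W...g##########.WWWWWWW..WWWW
216 ..........g...g####ggg.........................W..g#########gWWWWWWWWWWWWW.
217 ...........gg..g#####ggg..................WWWWW...g######ggg.WWWWWWWWWW....
218 ............gg..g#####gg........g......WWWWWWWWW..g####ggggg.WWWWWWW.....WW
219 .............gg..g####g...............WWWWWWWWWWW.#ggggggg...WWWW......WWWW
```

The pink corner is up ~30 mm (now at px (331,199)), tilt 9°, the stack and clip unmoved. Continuing to 15°, then lifting away.

```bash
python3 -m inch '[[0.001,0.0006,0.005,-0.027,0.042,0,-1],[0.002,0.0014,0.0106,-0.054,0.085,0,-1],[0.0033,0.002,0.016,-0.08,0.127,0,-1],[0.0047,0.003,0.0212,-0.107,0.169,0,-1],[0.0047,0.003,0.0212,-0.107,0.169,0,-1]]';  python3 - <<'E'
from look import *
s,p,r=state(); print(p.round(1),s["wrist_force"].round(1),s["ft_torque"].round(2))
im=vision.grab_frame("side")[:,:,::-1]; cv2.imwrite("pics/s12.png",im)
asc(im,310,372,176,216)
E
```

```text
t: 13.2
tcp_pos: [557.8, -97.9, 86.4]
tool_rot: [0.073, 0.991, -0.03, -0.108]
wrist_force: [-1.3, -0.0, -0.3]
finger_gap: 0.014
gripper_force: 59.5
[557.8 -97.9  86.4] [-1.3 -0.  -0.3] [ 0.08 -0.    0.03]
u0 310
176 WWWWWWWWW.....WWWWWWWW.g###########bb######gggggggggggg...WWWW
177 WWWWWWWW....g..WWWWWWWW.####b########b######ggg#ggggggg...WWWW
178 WWWWWW....ggg..WWWWWWWW.####b######bb##g####ggg#ggggggg...WWWW
179 WWW.....ggggg..WWWWWWWW.g#b##b##b########b#####bggggggg..WWWWW
180 .....ggggggg..WWWWWWWWWWg##b###b#######b########ggggggg.WWWWWW
181 ...ggggggg..WWWWWWWWWWWW.#########b#####b######gggggggg.WWWWWW
182 .ggggggg..WWWWWWWWWWWWWW.g####b##b####b#######gggggggg..WWWWWW
183 ggggg.WWWWWWWWWWWWWWWWWWWg#b##b##b#g#####b###gggggggg....WWWWW
184 ggg.WWWWWWWWWWWWWWWWWWWWWWWg###bb########b##gggggg.......WWWWW
185 g.WWWWWWWWWWWWWWWWWWW......bb##############b............WWWWWW
186 WWWWWWWWW......bbbbbbbbbbbbbb#########b###bbbb..........WWWWWW
187 WWWWWWWW.bbbbbbbbbbbbbbbbbbbb#########bbbbbbbbbb.........WWWWW
188 WWWWWWWW.bbbbbbbbbbbbbbbbbbbbg##b###bbbbbbbbbbbbbb.........W.W
189 WWWWWWWW.bbbb
[... 1091 characters left out ...]
gggggggggggggggggggOOOOOOOOOO.
206 ....g####g.......ggggggggggggggggggggggggggggggg.W....OOOOOOOg
207 gg..g####gg.......ggggggggggggggggggggggggggg..W...g..OOOOOO..
208 .gg.g#####gg.......ggggggggggggggggggggggg.........ggOOOOOOOOg
209 ..gg.gg####ggg......ggggggggggggggggggg............OOOOOOOOOOg
210 ...gg..g#####gg.......gggggggggggggg.................OOOOOOOOg
211 ....gg..g###gggg....W..gggggggggg................g..gOOOOOOOOg
212 .....g...g###gggg.....gggggggg...................ggg#OOOOOOO#g
213 ......gg..g####ggg...g##gg...WW..................#g##OOOO####g
214 ........g..g#####gg...g#..WW......................g##########g
215 .........g..gg###ggg...g......................W...g##########.
```

Torque has fallen to zero: the grips let go. Lifting, levelling, then carrying to the panel (centre (586,257)).

```bash
python3 -m inch '[[0,0,0.02,0,0,0,-1],[0,0,0.05,0,0,0,-1],[0,0,0.09,0.05,-0.08,0,-1],[0,0.02,0.13,0.12,-0.19,0,-1],[0,0.04,0.141,0.2,-0.317,0,-1],[-0.005,0.07,0.141,0.267,-0.423,0,-1],[-0.01,0.11,0.141,0.267,-0.423,0,-1],[-0.015,0.15,0.141,0.267,-0.423,0,-1]]'; python3 -m inch '[[-0.005,0.04,0,0,0,0,-1],[-0.01,0.08,0,0,0,0,-1],[-0.015,0.12,0,0,0,0,-1],[-0.02,0.16,0,0,0,0,-1],[-0.023,0.2,0,0,0,0,-1],[-0.023,0.22,0,0,0,0,-1],[-0.023,0.231,0,0,0,0,-1],[-0.023,0.231,0,0,0,0,-1]]'; python3 - <<'E'
from look import *
s,p,r=state(); print(p.round(1),r.apply([0,0,1]).round(3),r.apply([0,1,0]).round(3))
im=vision.grab_frame("side")[:,:,::-1]; cv2.imwrite("pics/s13.png",im)
t=vision.grab_frame("top")[:,:,::-1]; cv2.imwrite("pics/t13.png",t)
a=np.vstack([cv2.resize(im[90:240,200:420],(660,450),interpolation=cv2.INTER_CUBIC)])
b=cv2.resize(t[130:220,190:360],(283,150),interpolation=cv2.INTER_CUBIC)
c=np.zeros((600,660,3),np.uint8);c[:450]=a;c[450:,:283]=b
cv2.imwrite("pics/s13c.png",c)
E
```

```text
t: 14.05
tcp_pos: [545.1, 21.7, 200.8]
tool_rot: [-0.0, 0.999, -0.032, 0.001]
wrist_force: [0.2, 1.0, -0.2]
finger_gap: 0.015
gripper_force: 59.5
t: 14.85
tcp_pos: [527.3, 206.7, 199.6]
tool_rot: [-0.0, 1.0, -0.03, 0.0]
wrist_force: [0.8, 0.6, -0.4]
finger_gap: 0.017
gripper_force: 59.5
[527.3 206.7 199.6] [ 0.001  0.    -1.   ] [-0.061 -0.998 -0.   ]
```

View pics/s13c.png

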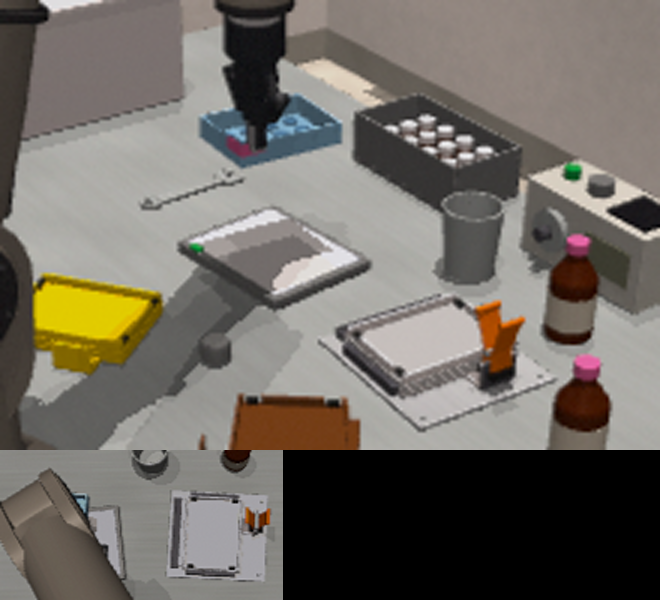

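The tray hangs in the air over the panel (side crop (270,130)), stack on its stand with the clip on. Checking level and position numerically, by tray corners in the side image.

```bash
python3 - <<'E'
from look import *
s,p,r=state(); print(p.round(1)); Z=Rn.from_euler("z",np.radians(-3.7))
C=p+Z.apply([55,53.3,-20]); print("centre",C.round(1))
for x,y in((-75,-55),(75,-55),(75,55),(-75,55)): print((x,y),"rim",proj("side",C+Z.apply([x,y,30])).round(1),"bottom",proj("side",C+Z.apply([x,y,0])).round(1))
im=cv2.imread("pics/s13.png");asc(im,262,318,118,148)
E
```

```text
[527.5 205.1 199.3]
centre [585.8 254.7 179.3]
(-75, -55) rim [280.9 138.5] bottom [281.  145.7]
(75, -55) rim [314.6 130.1] bottom [314.5 137.2]
(75, 55) rim [299.9 120.3] bottom [299.8 127.2]
(-75, 55) rim [266.9 128. ] bottom [267.2 135. ]
u0 262
118 ...WWWWWWWWWW.g###b###bbb#####..WWW.....W....WWWWWWWWWWW
119 ...WWWWWWWWWWWg###############g.WWW.WWW...WWWW.WWWWWWWWW
120 ..WWWWWWWWWWWW.####b######b####.WWWWWWWWWWWWWWWW.WWWWWWW
121 .WWWWWWWWWWWWW.g#bbb####bb####gggg..bbW.W.WWWWWWWW.WWWWW
122 WWWWWWWWWWWWWWWg#bb####b######ggg#bbbbbWWWWWWWWWWWWWWWWW
123 WWWWWWWWWWWWWWW.#######bbb#####g##bbbbbbbWWWWWWWWWWWWWWW
124 WWWWWWWWWWWWWWW.g#####b###########bbbbbbbbWWWWWWWWWWWWWW
125 WWWWWWWWWWWWWWWWg################bbbbbbbbbbbWWWWWWWWWWWW
126 WWWWWWWWWWWWWWbbbb#######b#bpb##bbbbbbbbbbbbbbWWWWWWWWWW
127 WWWWWWW.WWbbbbbbbbbb#########b##bbbbbbbbbbbbbbbWWWWWWWWW
128 WWWWWWbbbbbbbbbbbbbbbb########bbbbbbbbbbbbbbbbbbWWWWWWWW
129 WWWW.bbbbbbbbbbbbbbb#b#####b###bbbbbbbbbbbbbbbbbbbWWWWWW
130 .WWW.bbbbbbbbbbbbbbbg#######b#bbbbbbbbbbbbbbbbbbbbbWWWW.
131 W.WW.bbbbbbbbbbbbbbbg#####bbbbbbbbbbbbbbbbbbbbbbbbbb.
[... 279 characters left out ...]
bbbbbbbbbbbbbbbbbbbbbbbbb.WW.
137 WWWWWW..bbbbbgppppbbggg####bbbbbbbbbbbbbbbbbbbbbbbbb.WW.
138 WWWWWWWW.bbbbgpppppppgg##b#bbbbbbbbbbbbbbbbbbbbb...WWWW.
139 WWWWWWWWW.bbbbpppppppgg###gbbbbbbbbbbbbbbbbb...WWWWWWWW.
140 WWWWWWWWWW.bbbbpppppppggpggbbbbbbbbbbbbb...WWWWWWWWWWWW.
141 WWWWWWWWWWWW.bbbgpppppppbbbbbbbbbbbb...WWWWWWWWWWWWWWWW.
142 WWWWWWWWWWWWW.bbbbgpbbbbbbbbbbbb...WWWWWWWWWWWWWWWWWWWW.
143 WWWWWWWWWWWWWW..bbbbbbbbbbbb....WWWWWWWWWWWWWWWWWWWWWWW.
144 WWWWWWWWWWWWWWW..bbbbbbb....WWWWWWWWWWWWWWWWWWWWWWWWWWWW
145 WWWWWWWWWWWWWWWW..bb....WWWWWWWWWWWWWWWWWWWWWWWWWWWWWWWW
146 WWWWWWWWWWWW..WWWW....WWWWWWWWWWWWWWWWWWWWWWWWWWWWWWWWWW
147 WWWWWWWWWWWW.....WWWWWWWWWWWWWWWWWWWWWWWWWWWWWWWWWWWWWWW
```

Tray corners are within 1 px of a level tray centred at (586,255), underside at 179 mm. Panel centre is (586,257), so about 163 mm is clear beneath. Settling, then handing in.

```bash
python3 -m inch '[[0,0.002,0,0,0,0,-1],[0,0.002,0,0,0,0,-1],[0,0.002,0,0,0,0,-1],[0,0.002,0,0,0,0,-1]]'; python3 -c "
from workcell import ticket
print(ticket.sign_off())"
```

```text
t: 15.35
tcp_pos: [527.3, 207.8, 199.3]
tool_rot: [-0.0, 1.0, -0.031, 0.0]
wrist_force: [-0.8, 0.6, -0.6]
finger_gap: 0.016
gripper_force: 59.5
the job is handed in; nothing more can be done
None
```

The job is handed in at about 15 s: the clip is closed over the ear and lug with the gripper off it, the tray was peeled off pink corner first, and the arm is still holding it roughly level over the middle of the light panel with about 16 cm beneath; the sign-off gave no verdict.

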